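Hold a spring clip open over the mounting card

TASK

Squeeze the handles of the larger spring clip together so that it opens, and lift it off the metal rail it is parked on. Lower it, still squeezed open, astride the middle of the top edge of the upright mounting card, the card edge about half-way up into its jaws and one jaw on each side, clear of the card all round, so that I can slip a film strip in beside the card. Finish while still holding it wide open there: do not let go and do not let it bite or knock the card, and leave the smaller clip parked on the rail.

Things in the scene. Friction and masses are not known exactly. Their poses are not given: they have to be found in the camera images.
- clip_pivot (a point): centre (pivot pin) of the larger spring clip, a loose plain steel letter clip, lips 50 mm wide, 76 mm tall, 55 to 100 g, standing on the rail handles up, lips down. As parked z is up, y runs along pin and lips, x is the line along which the handles are squeezed. The frame is fixed to the -x leaf, so it leans about y by half the joint value once squeezed evenly
- clip_handle_a (a point): centre of the rolled top of the handle on the clip's -x side: a bar of radius 3 mm, 26 mm long along y, 38 mm above the pivot and 21.5 mm to its side as parked. The two bars are the clip's widest part: 49 mm over their outsides as parked, about 31 mm when squeezed home; below them the handles slope inward
- clip_handle_b (a point): the same on the clip's +x side; the grip point is half-way between the two
- clip_lip_a (a point): middle of the lower end of the lip on the clip's -x side (inner face; lips are 2 mm thick, 50 mm wide, their ends 35 mm below the pivot). The jaws are free inside up to 28 mm above the lip ends
- clip_lip_b (a point): the same on the clip's +x side
- clip_leaf (a joint): opening of the larger clip, rad: 0 as parked with its lips 3 mm apart on the rail, -0.08 shut on nothing, 0.5 squeezed home against its stop, lips then 20 mm apart. A spring shuts it; squeezing the handle tops takes about 5 N at first and 9 N when home
- small_clip_pivot (a point): pivot of the smaller spring clip beside it on the rail (lips 24 mm wide, same height and shape, about 76 mm away along the rail); to be left parked
- rail_top (a point): middle of the top edge of the parking rail, a fixed grey metal angle: upright sheet 3 mm thick (x axis across it), 158 mm long at the top (y axis along it), top edge 75 mm above the work surface. A parked clip's lips reach 15 mm down its sides, its pivot 20 mm above the edge
- card_edge (a point): middle of the top edge of the mounting card, a stiff fixed buff card with a window, clamped upright in a slotted aluminium block (120 x 48 x 30 mm) with two thumb screws: 3 mm thick (x axis across it), 100 mm wide (y axis along the top edge), top edge 140 mm above the work surface; the window begins 38 mm below the edge
There are look-alikes about, which are no part of the job. What is shaped like the part that bears clip_pivot but blue is not meant.

How it is judged:
By the outcome, as a careful person would: the job done as asked, in the order asked, and still so for the second after the job is handed in, while the arm keeps its last pose, push and grip.
It also fails if it takes over 32 s, if anything falls off the work surface, if the arm or the gripper's body presses on something with over 40 N, if the wrist force passes 120 N, or if a joint passes its speed limit or range.

ROBOT

A 6-joint arm with a two-finger parallel gripper is mounted at the origin on a cart in front of the work surface, level with it; the furniture and walls round the work are solid. World frame = base frame: x ahead of the robot, y to its left, z up, the work surface at z = 0. Lengths are in mm, angles in rad, forces in N, time in s.
With the tool pointing down it reaches from about 350 to 925 mm from the base axis. Payload 6.4 kg.
Tool frame: the origin (TCP) lies on the centre line of the jaws, within the pads' length; the fingertips stand 8 mm ahead of it and the grasp point (between the pads) lies 11 mm behind it (robot.tcp_to_tips is the distance from the TCP to the fingertips, in mm); z points along the fingers, y is the line along which they close (so a half turn about z gives the same grasp; the last joint's range is limited). The gripper opens to 85 mm and grips with 20 to 120 N. Pads are 22 mm wide; open, the fingers measure 114 mm over their backs; the gripper's body (76 mm by 85 mm) begins 54 mm behind the grasp point. The pads swing forward as they close: fully open they stand 13 mm farther back than shut.
Start: joints at [-1.435, 0.245, 1.558, -0, 1.339, -0.174], TCP at [198.169, -619.066, 239.29] pointing down, gripper open.
Joint ranges: [-3.13, 3.13], [-1.02, 2.26], [0.13, 2.54], [-0.95, 4.09], [0.21, 2.88], [-2.74, 2.74]. Speed limits (rad/s): [2.57, 2.57, 3.14, 3.14, 3.14, 3.14].

INTERFACE

Orientations are given as [roll, pitch, yaw] about the fixed x, y, z axes, in that order (R = Rz(yaw) Ry(pitch) Rx(roll)).
In Python, from station import robot gives the robot as it stands.
- The arm moves only by the tool step_arm, never from a script. Its argument "targets" is a list that holds one entry, the list of rows, each a list of 4 numbers: the shift along the tool's x, y, z in m, then the turn about the tool's z in degrees. A call has 1 to 12 rows; each row is the pose to reach, as a shift and turn from the pose commanded when the call began, along the tool's axes at that moment; what a row does not reach only later rows make up. A row lasts 1/8 s, in which the tool goes at most 62.5 mm and 10.7 degrees, less where a joint would pass 70% of its speed; a pose out of reach is approached as far as the arm can. A call with a gripper value outside its range is refused whole. "hand" is the finger opening in m, from 0 to 0.0854, set as the call begins (left out, the last holds). The fingers move at their own pace and stop on an object; "newtons" is the grip in N (left out, the last holds). Time passes only in rows, so rows that repeat a pose let the fingers close. It gives the time, the measured TCP pose, the force, the opening and the grip force at its end, in the units of the state.
- robot.sense(): the state, without advancing time (a new reading comes with each control period).
- robot.read_camera(name): name is "side" or "top" or "wrist"; returns a dict with "frame" (480x640x3 uint8, blue, green, red), "intrinsics" (3x3 intrinsics, pixels), "eye" and "attitude" of the camera in the world. Camera axes: x right, y up, looking along -z (the intrinsics and any distortion apply to the point x, -y, -z); pixel columns grow to the right and rows downward; lengths in mm; the calibration is good to about 2 mm. A picture is of the moment at which its call begins. There is no depth.
- robot.job_done(): hands the job in; it is judged then, once.
The state is a dict: "time_s": time; "joint_positions": joint angles; "dq": joint speeds; "joint_efforts": joint torques, N m; "ee_pos": TCP position; "tcp_rot": TCP orientation; "force": force on the tool from outside, world axes, zero at the start; "torque": the same for the moment, N m; "gripper_width": finger opening in mm; "gripper_force": force on a finger pad.
Only numpy, scipy, OpenCV 4.12 (cv2) and the standard library are available. Lean on these libraries where they do the work, as an engineer would, in place of code of your own. Each camera call takes 0.05 s, during which the arm holds its last target. There are 200 camera calls.

## Working session

There is one attempt and no reset: what is moved stays moved. The work goes in short steps, Python scripts to look and compute and a tool call to move; the robot and the scene stay as the last step left them, time stands still between calls to the robot, and variables do not carry over. Pictures are saved under pics/ and viewed, at most 10 in all, crops included, and the job is handed in when it is done.

Besides the shell and the picture viewer there is one more tool, called after "Call:" as name(argument=value, ...) on one line, values as JSON. step_arm: Moves the arm, as the interface text tells. Its arguments: {"type":"object","properties":{"targets":{"type":"array","items":{"type":"array","items":{"type":"array","items":{"type":"number"}}}},"hand":{"type":"number"},"newtons":{"type":"number"}},"required":["targets"]}

```bash
mkdir -p pics; cat > h.py <<'E'
import numpy as np,cv2,pickle
from station import robot
def snap(n,tag):
    c=robot.read_camera(n); cv2.imwrite(f'pics/{tag}.png',c['frame']); pickle.dump(c,open(f'pics/{tag}.pkl','wb')); return c
def load(tag): return pickle.load(open(f'pics/{tag}.pkl','rb'))
def R(c):
    a=np.array(c['attitude'],float)
    if a.shape==(3,3): return a
    from scipy.spatial.transform import Rotation as Q
    return Q.from_euler('xyz',a).as_matrix() if a.size==3 else Q.from_quat(a).as_matrix()
def ray(c,u,v):
    d=np.linalg.inv(np.array(c['intrinsics']))@[u,v,1]
    d=R(c)@[d[0],-d[1],-d[2]]; return np.array(c['eye'],float),d/np.linalg.norm(d)
def onz(c,u,v,z):
    e,d=ray(c,u,v); return e+d*(z-e[2])/d[2]
def proj(c,p):
    q=R(c).T@(np.array(p,float)-np.array(c['eye'],float)); k=np.array(c['intrinsics'])@[q[0],-q[1],-q[2]]; return k[:2]/k[2]
def tri(*obs):
    A=0;b=0
    for c,u,v in obs:
        e,d=ray(c,u,v); M=np.eye(3)-np.outer(d,d); A=A+M; b=b+M@e
    p=np.linalg.solve(A,b); return p,[np.linalg.norm((np.eye(3)-np.outer(d,d))@(p-e)) for e,d in [ray(*o) for o in obs]]
E
python3 - <<'E'
from h import *
for n in ['side','top','wrist']:
    c=snap(n,n+'0'); print(n,c['eye'],c['attitude'],c['intrinsics'],[k for k in c])
print(robot.sense())
a=[cv2.imread(f'pics/{n}0.png') for n in ['side','top']]
E
```

```text
side [ 985.08613624 -601.15470784  717.72210576] [ 0.77300688 -0.00637836  0.95484952] [[470.10979963   0.         317.90354077]
 [  0.         470.10979963 239.76326107]
 [  0.           0.           1.        ]] ['frame', 'intrinsics', 'eye', 'attitude']
top [ 390.68199459 -248.4299296   960.52330625] [ 0.14237684 -0.0232459  -1.58589356] [[545.00028117   0.         307.72387859]
 [  0.         545.00028117 243.45918515]
 [  0.           0.           1.        ]] ['frame', 'intrinsics', 'eye', 'attitude']
wrist [ 260.81018687 -599.5552231   372.62697824] [-0.2616654   0.00209421 -1.26186646] [[367.75856354   0.         325.07775958]
 [  0.         367.75856354 241.22949903]
 [  0.           0.           1.        ]] ['frame', 'intrinsics', 'eye', 'attitude']
{'time_s': 0.15, 'joint_positions': array([-1.43508978e+00,  2.45650170e-01,  1.55874725e+00,  1.66978553e-05,
        1.33870978e+00, -1.74086057e-01]), 'dq': array([-1.79739107e-03, -2.24530723e-03, -4.31951234e-03,  1.28883062e-03,
        5.68448126e-04,  1.73798290e-05]), 'joint_efforts': array([ 1.35333041e-03, -4.29987645e+01, -3.26550972e+01, -1.06814000e-04,
        3.54118078e-03, -1.17672084e-05]), 'ee_pos': array([ 198.11990656, -618.6277425 ,  238.42855978]), 'tcp_rot': array([-3.14010381e+00, -2.78331039e-04,  3.09788540e-01]), 'force': array([-0.26890621,  0.73641372, -0.67316263]), 'torque': array([ 0.05250725, -0.06095708,  0.03976767]), 'gripper_force': 0.0, 'gripper_width': 85.34035570304634}
```

View pics/side0.png

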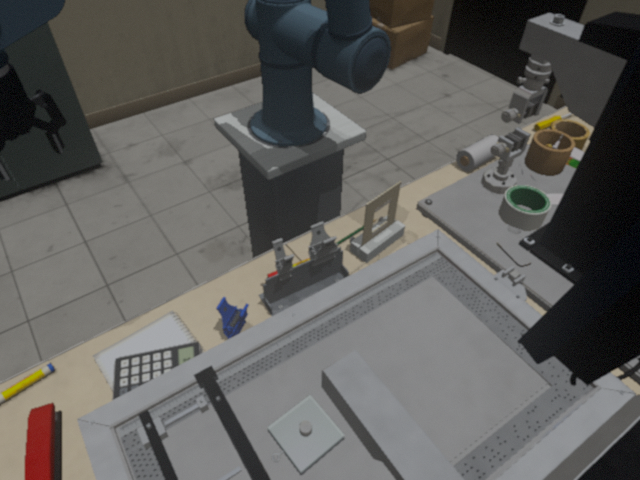

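View pics/top0.png

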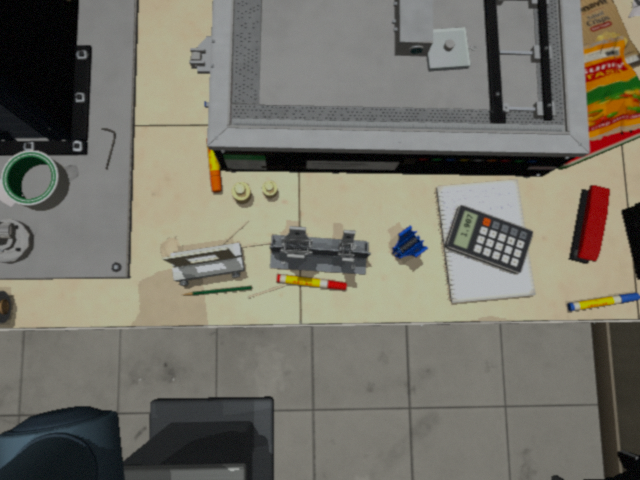

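The top view shows the card block near (205,262), and the rail near (320,250) with clips at about (297,243) and (347,243). The left clip is the larger one, and the blue look-alike is at (408,245). I'll zoom in on both views.

```bash
python3 - <<'E'
from h import *
t=load('top0')['frame'][210:310,150:390]; s=load('side0')['frame'][175:325,230:430]
a=cv2.resize(t,None,fx=3.3,fy=3.3,interpolation=cv2.INTER_CUBIC)[:, :792]
cv2.imwrite('pics/tc.png',a)
b=cv2.resize(s,None,fx=4,fy=4,interpolation=cv2.INTER_CUBIC)
cv2.imwrite('pics/sc.png',b)
c=load('top0')
for u,v,z in [(297,243,113),(347,243,113),(205,262,140),(320,250,75),(300,325,0),(250,170,0)]: print(u,v,onz(c,u,v,z).round())
E
```

```text
297 243 [ 513. -253.  113.]
347 243 [ 512. -332.  113.]
205 262 [ 482. -114.  140.]
320 250 [ 506. -291.   75.]
300 325 [ 385. -257.    0.]
250 170 [ 664. -170.    0.]
```

View pics/tc.png

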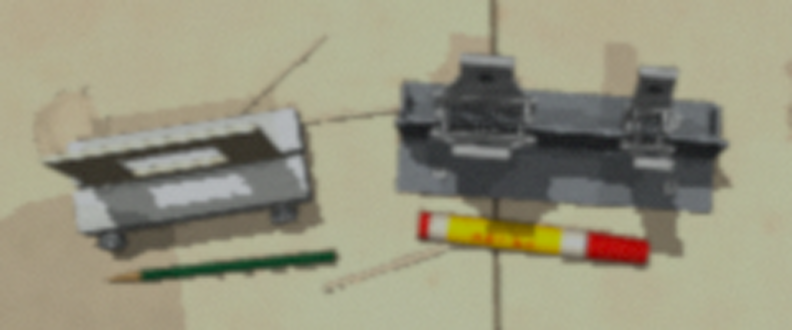

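View pics/sc.png

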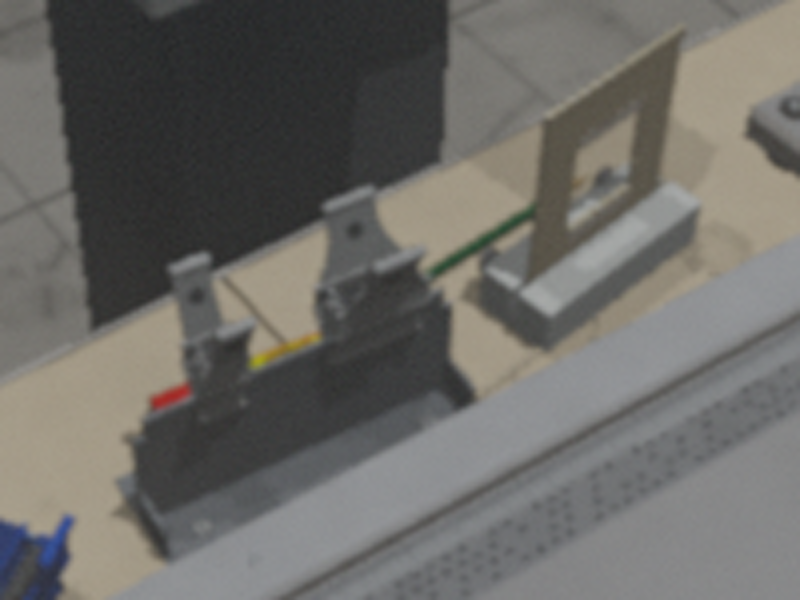

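The top crop shows the large clip's handle bars at about (487,60) and (481,152). The card's top edge runs from about (45,160) to (258,127). The side crop shows the card edge from (545,120) to (683,30).

```bash
python3 - <<'E'
from h import *
t=load('top0'); s=load('side0')
T=lambda u,v:(t,150+u/3.3,210+v/3.3); S=lambda u,v:(s,230+u/4,175+v/4)
for n,a,b in [('card near(-y) end',(258,127),(545,120)),('card far(+y)',(45,160),(683,30)),('bar +x',(487,60),(400,260)),('bar -x',(481,152),(350,195)),('small+x',(658,72),(236,328)),('small-x',(654,162),(190,264))]:
    print(n,*tri(T(*a),S(*b)))
for n,z,p in [('card',140,[(258,127),(45,160)]),('bars',133,[(487,60),(481,152),(460,60),(514,62),(453,150),(511,154),(658,72),(654,162)])]:
    for q in p: print(n,q,onz(*T(*q),z).round(1))
print(robot.sense()['tcp_rot'])
w=load('wrist0'); r=robot.sense()
from scipy.spatial.transform import Rotation as Q
A=Q.from_euler('xyz',r['tcp_rot']).as_matrix(); print(A.round(3)); print('eye in tool',A.T@(w['eye']-r['ee_pos']),(A.T@R(w)).round(3))
E
```

```text
card near(-y) end [ 502.90611322 -147.19536648  138.17738163] [np.float64(1.542448518062385), np.float64(1.5424485180623932)]
card far(+y) [489.33785816 -49.4505683  137.36570052] [np.float64(2.152501087759658), np.float64(2.152501087759696)]
bar +x [ 533.69560891 -253.0354876   133.24669796] [np.float64(1.3732268000681025), np.float64(1.3732268000679566)]
bar -x [ 490.3339688  -249.40801189  136.23190046] [np.float64(1.7217422021128126), np.float64(1.7217422021127684)]
small+x [ 526.86117969 -332.94074413  133.75792134] [np.float64(1.1334979506706184), np.float64(1.1334979506707041)]
small-x [ 484.66640828 -329.6357632   134.63737837] [np.float64(1.4287009635034904), np.float64(1.4287009635034205)]
card (258, 127) [ 501.8 -148.7  140. ]
card (45, 160) [487.7 -51.9 140. ]
bars (487, 60) [ 533.  -254.2  133. ]
bars (481, 152) [ 489.8 -250.9  133. ]
bars (460, 60) [ 533.1 -241.6  133. ]
bars (514, 62) [ 531.9 -266.8  133. ]
bars (453, 150) [ 490.9 -237.9  133. ]
bars (511, 154) [ 488.7 -264.8  133. ]
bars (658, 72) [ 526.4 -334.   133. ]
bars (654, 162) [ 484.1 -331.   133. ]
[-3.14010381e+00 -2.78331039e-04  3.09788540e-01]
[[ 0.952  0.305 -0.   ]
 [ 0.305 -0.952  0.002]
 [ 0.    -0.001 -1.   ]]
eye in tool [  65.55784596    0.74718157 -134.18143803] [[-0.001  0.966  0.259]
 [ 1.     0.001  0.001]
 [ 0.001  0.259 -0.966]]
```

```bash
cat >> h.py <<'E'
from scipy.spatial.transform import Rotation as Q
def togo(p,yaw):
    r=robot.sense(); A=Q.from_euler('xyz',r['tcp_rot']).as_matrix()
    d=A.T@(np.array(p)-r['ee_pos']); turn=-(yaw-np.degrees(r['tcp_rot'][2])) # tool z is down
    print('shift mm',d.round(1),'turn',round((turn+180)%360-180,2),'t',r['time_s'],'tcp',r['ee_pos'].round(1),'yaw',np.degrees(r['tcp_rot']).round(2),'w',r['gripper_width'],'gf',r['gripper_force'],'F',r['force'].round(1))
E
python3 -c "
from h import *
togo([511.5,-251.5,232],85.7); print(robot.tcp_to_tips)"
```

```text
shift mm [ 410.4 -254.1    6.9] turn -67.95 t 0.15 tcp [ 198.1 -618.6  238.4] yaw [-1.7991e+02 -2.0000e-02  1.7750e+01] w 85.34035570304634 gf 0.0 F [-0.3  0.7 -0.7]
8.0
```

Call:
step_arm(targets=[[[0.041,-0.0254,0,-6.8],[0.082,-0.0508,0,-13.6],[0.123,-0.0762,0,-20.4],[0.164,-0.1016,0,-27.2],[0.205,-0.127,0,-34],[0.246,-0.1524,0,-40.8],[0.287,-0.1778,0,-47.6],[0.328,-0.2032,0,-54.4],[0.369,-0.2286,0,-61.2],[0.41,-0.254,0.006,-68],[0.41,-0.254,0.006,-68],[0.41,-0.254,0.006,-68]]], hand=0.085, newtons=20)

```text
time_s: 1.65
ee_pos: [511.0, -252.3, 233.1]
tcp_rot: [-3.141, 0.0, 1.496]
force: [-0.7, 0.1, 0.7]
gripper_width: 84.9
gripper_force: 0.0
```

```bash
python3 -c "
from h import *
togo([511.5,-251.5,232],85.7)
c=snap('wrist','w1')
for p in [(533.4,-253.6,133),(490,-250.2,133),(495.5,-98.5,140)]: print(p,proj(c,p))"
```

```text
shift mm [0.8 0.4 1.1] turn 0.04 t 1.65 tcp [ 511.  -252.3  233.1] yaw [-179.97    0.     85.74] w 84.90318768433485 gf 0.0 F [-0.7  0.1  0.7]
(533.4, -253.6, 133) [358.60655309 243.63298761]
(490, -250.2, 133) [292.73711801 243.43817798]
(495.5, -98.5, 140) [274.1183981  -26.13423144]
```

View pics/w1.png

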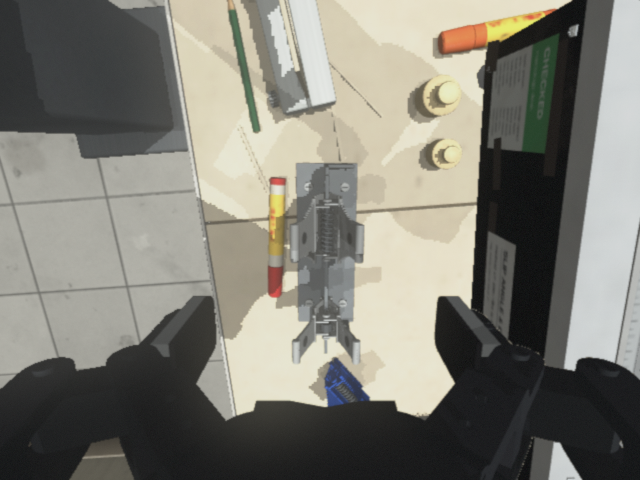

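The wrist view shows the bars at (295,242) and (359,243), within 2 px of my prediction, and the rail is aligned with the tool. Next I descend and stop the fingers just short of the bars.

Call:
step_arm(targets=[[[0.001,0.001,0.02,0],[0.001,0.001,0.045,0],[0.001,0.001,0.07,0],[0.001,0.001,0.09,0],[0.001,0.001,0.105,0],[0.001,0.001,0.11,0],[0.001,0.001,0.11,0]]])

```text
time_s: 2.58
ee_pos: [512.4, -251.4, 123.4]
tcp_rot: [3.141, 0.0, 1.497]
force: [0.2, 0.5, 0.4]
gripper_width: 84.8
gripper_force: 0.0
```

Call:
step_arm(targets=[[[0,0,0,0],[0,0,0,0],[0,0,0,0],[0,0,0,0]]], hand=0.054)

```text
time_s: 3.08
ee_pos: [512.4, -251.3, 123.5]
tcp_rot: [3.141, 0.0, 1.497]
force: [0.6, -0.1, -0.2]
gripper_width: 54.2
gripper_force: 0.0
```

```bash
python3 -c "
from h import *
togo([511.5,-251.5,122],85.7)
a=snap('wrist','w2')['frame']; b=snap('side','s2')['frame']
cv2.imwrite('pics/v2.png',np.hstack([cv2.resize(a[120:400,150:500],(400,320)),cv2.resize(b[170:290,260:410],(400,320))]))"
```

```text
shift mm [-0.3 -0.9  1.5] turn 0.05 t 3.075 tcp [ 512.4 -251.3  123.5] yaw [1.7998e+02 1.0000e-02 8.5750e+01] w 54.2239896942588 gf 0.0 F [ 0.6 -0.1 -0.2]
```

View pics/v2.png

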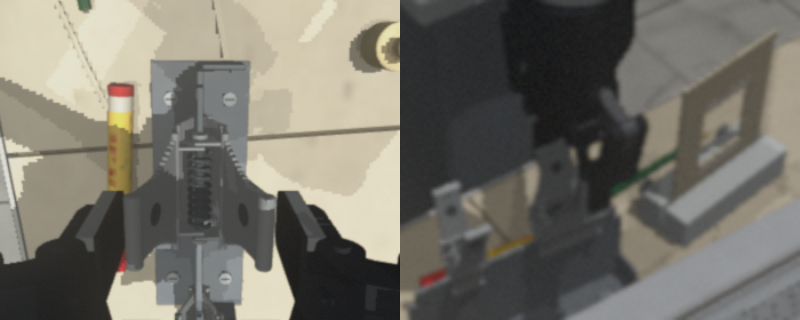

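The pads sit just outside both bars and are centred on them (bars at 125 and 275, pads at about 120 and 279 in the crop). Now I squeeze, rising slightly as the fingers close.

Call:
step_arm(targets=[[[0,0,0,0],[0,0,-0.001,0],[0,0,-0.002,0],[0,0,-0.003,0],[0,0,-0.003,0],[0,0,-0.003,0]]], hand=0.029, newtons=25)

```text
time_s: 3.92
ee_pos: [512.3, -251.3, 126.3]
tcp_rot: [3.142, 0.0, 1.497]
force: [0.5, 0.3, -0.8]
gripper_width: 29.4
gripper_force: 7.7
```

```bash
python3 -c "
from h import *
togo([511.5,-251.5,122],85.7)
a=snap('wrist','w3')['frame']; b=snap('side','s3')['frame']
cv2.imwrite('pics/v3.png',np.hstack([cv2.resize(a[120:400,150:500],(400,320)),cv2.resize(b[200:280,290:390],(400,320),interpolation=cv2.INTER_CUBIC)]))"
```

```text
shift mm [-0.3 -0.8  4.3] turn 0.05 t 3.925 tcp [ 512.3 -251.3  126.3] yaw [180.     0.    85.75] w 29.37833163969634 gf 7.700451761484146 F [ 0.5  0.3 -0.8]
```

View pics/v3.png

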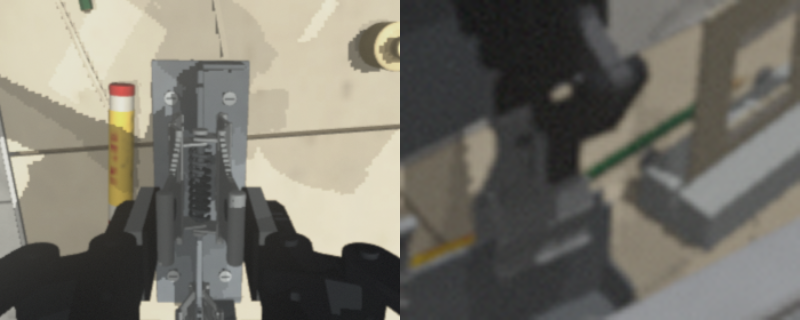

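Call:
step_arm(targets=[[[0,0,0,0],[0,0,0,0],[0,0,0,0]]], hand=0.022, newtons=25)

```text
time_s: 4.4
ee_pos: [512.3, -251.2, 126.3]
tcp_rot: [-3.142, -0.0, 1.497]
force: [-0.3, -0.0, -1.0]
gripper_width: 27.6
gripper_force: 26.0
```

Call:
step_arm(targets=[[[0,0,-0.004,0],[0,0,-0.01,0],[0,0,-0.018,0],[0,0,-0.028,0],[0,0,-0.04,0],[0,0,-0.055,0],[0,0,-0.072,0],[0,0,-0.09,0],[0,0,-0.105,0],[0,0,-0.115,0],[0,0,-0.12,0],[0,0,-0.12,0]]])

```text
time_s: 5.9
ee_pos: [512.3, -251.2, 246.3]
tcp_rot: [-3.142, -0.0, 1.497]
force: [-0.3, 0.7, -0.7]
gripper_width: 27.1
gripper_force: 26.0
```

```bash
python3 -c "
from h import *
togo([495.5,-98.5,246],98.1)
a=snap('wrist','w4')['frame']; b=snap('side','s4')['frame']
cv2.imwrite('pics/v4.png',np.hstack([cv2.resize(a[120:400,150:500],(400,320)),cv2.resize(b[140:280,260:435],(400,320),interpolation=cv2.INTER_CUBIC)]))"
```

```text
shift mm [151.1 -28.    0.3] turn -12.35 t 5.9 tcp [ 512.3 -251.2  246.3] yaw [-180.     -0.     85.75] w 27.143438462569296 gf 25.986769795417786 F [-0.3  0.7 -0.7]
```

View pics/v4.png

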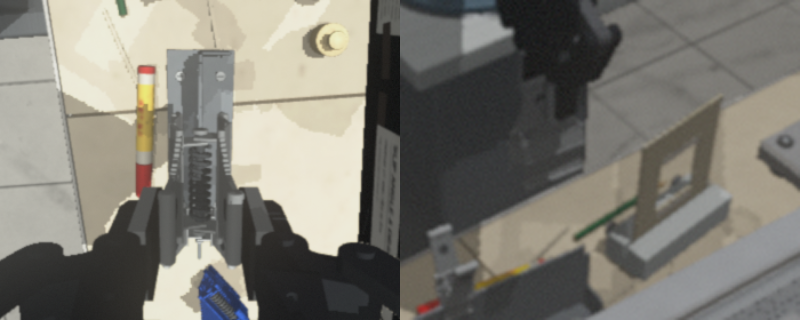

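The clip is squeezed, held upright and clear of the rail, and the small clip is still parked. I'll go above the card now.

Call:
step_arm(targets=[[[0.005,-0.001,0,-0.4],[0.02,-0.004,0,-1.8],[0.04,-0.008,0,-3.4],[0.065,-0.012,0,-5.4],[0.09,-0.017,0,-7.4],[0.115,-0.021,0,-9.4],[0.135,-0.025,0,-11],[0.147,-0.027,0,-12],[0.151,-0.028,0,-12.3],[0.151,-0.028,0,-12.3],[0.151,-0.028,0,-12.3]]])

```text
time_s: 7.38
ee_pos: [495.6, -99.1, 246.3]
tcp_rot: [-3.142, 0.0, 1.71]
force: [0.2, 0.1, -1.1]
gripper_width: 27.4
gripper_force: 26.0
```

```bash
python3 -c "
from h import *
togo([495.5,-98.5,182],98.1)
a=snap('wrist','w5');b=snap('side','s5');t=snap('top','t5')
print('card ends pred',[proj(c,p).round(1) for c in (a,b) for p in [(502.4,-148,140),(488.5,-50.7,140)]])
print('lip/pivot pred side',[proj(b,(496,-98.5,z)).round(1) for z in (182,215,257)])
cv2.imwrite('pics/v5.png',np.hstack([cv2.resize(a['frame'][100:400,170:470],(400,400),interpolation=cv2.INTER_CUBIC),cv2.resize(b['frame'][120:260,320:460],(400,400),interpolation=cv2.INTER_CUBIC)]))"
```

```text
shift mm [ 0.6 -0.  64.3] turn -0.1 t 7.375 tcp [495.6 -99.1 246.3] yaw [-1.8e+02  1.0e-02  9.8e+01] w 27.417572182202797 gf 25.989234745502472 F [ 0.2  0.1 -1.1]
card ends pred [array([324.7, 308.4]), array([324.2, 168. ]), array([365. , 204.4]), array([399.1, 181.7])]
lip/pivot pred side [array([385.4, 175.1]), array([387.4, 160.5]), array([390.2, 140.5])]
```

View pics/v5.png

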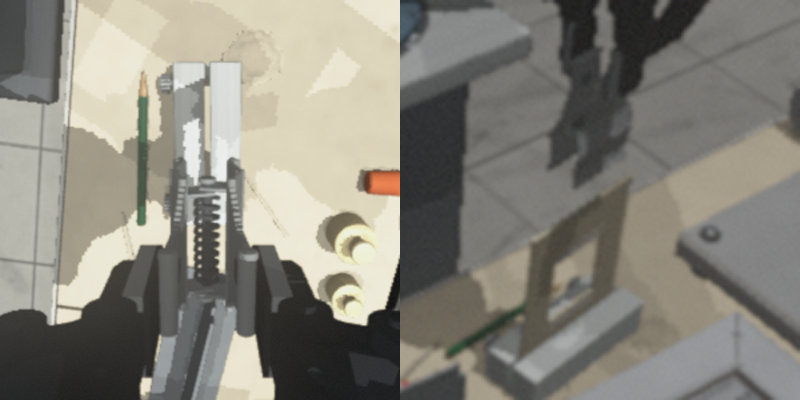

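The card sits under the clip in the wrist view: far end near (326,164), clip mid-column about 325.6. In the side view the card corners match my prediction and the lips hang above the card. Next I'll work out the lip height numerically.

```bash
python3 -c "
from h import *
s0=load('side0');b=load('s5');t0=load('top0');t5=load('t5')
d=np.abs(b['frame'].astype(int)-s0['frame']).max(2)
m=(d>14).astype(np.uint8)
for u in range(366,412,2):
    r=np.where(m[120:200,u])[0]+120
    print(u,r.max() if len(r) else None,end='; ')
print()
for r in m[166:192,368:408]: print(''.join('#' if x else '.' for x in r))
ex=np.array([np.sin(np.radians(98)),-np.cos(np.radians(98)),0]);ey=np.array([-ex[1],ex[0],0])
o=np.array([495.6,-99.1,0])
for z in (176,181,186):
  print(z,[proj(b,o+s*12*ex+k*25*ey+[0,0,z]).round(1) for s in (1,-1) for k in (-1,0,1)])
"
```

```text
366 None; 368 None; 370 120; 372 199; 374 199; 376 199; 378 199; 380 198; 382 195; 384 194; 386 193; 388 191; 390 189; 392 178; 394 176; 396 184; 398 174; 400 198; 402 197; 404 199; 406 195; 408 198; 410 199; 
....#############################.......
...#############################........
....############################........
....###########################.........
....###########################.........
....##########################..........
....##########################..........
....###########################.........
....#########.#################.........
....########..################..........
....######...###############............
...######....############...............
...####......############...............
...##.......############................
............###########.................
............#########...................
............########...........#........
............######......................
............#####..........##...........
............###.........................
.........................#.............#
......................##............#...
....................####.........##..#.#
...................####...........##...#
.................#####...........#....#.
................######.............#....
176 [array([380.6, 186.6]), array([389.6, 180.7]), array([398.4, 175. ]), array([370.8, 180.5]), array([379.8, 174.8]), array([388.6, 169.2])]
181 [array([380.9, 184.5]), array([389.9, 178.6]), array([398.7, 172.8]), array([371. , 178.4]), array([380.1, 172.6]), array([388.9, 167.1])]
186 [array([381.2, 182.3]), array([390.3, 176.4]), array([399.1, 170.7]), array([371.2, 176.2]), array([380.3, 170.5]), array([389.2, 164.9])]
```

The lip ends fit z ≈ 180 and the jaws look symmetric, so I lower 54 mm.

Call:
step_arm(targets=[[[0.001,0,0.005,0],[0.001,0,0.012,0],[0.001,0,0.02,0],[0.001,0,0.028,0],[0.001,0,0.036,0],[0.001,0,0.043,0],[0.001,0,0.049,0],[0.001,0,0.053,0],[0.001,0,0.054,0],[0.001,0,0.054,0],[0.001,0,0.054,0]]])

```text
time_s: 8.9
ee_pos: [495.6, -97.7, 192.6]
tcp_rot: [3.141, 0.0, 1.711]
force: [1.5, -0.5, -0.7]
gripper_width: 27.2
gripper_force: 26.0
```

```bash
python3 -c "
from h import *
togo([495.5,-98.5,192],98.1)
a=snap('wrist','w6');b=snap('side','s6')
print([proj(b,p).round(1) for p in [(502.4,-148,140),(488.5,-50.7,140),(495.5,-99,140),(507.5,-97,126)]])
cv2.imwrite('pics/v6.png',np.hstack([cv2.resize(a['frame'][100:400,170:470],(400,400),interpolation=cv2.INTER_CUBIC),cv2.resize(b['frame'][150:230,350:430],(400,400),interpolation=cv2.INTER_CUBIC)]))"
```

```text
shift mm [-0.8 -0.2  0.6] turn -0.05 t 8.9 tcp [495.6 -97.7 192.6] yaw [1.7997e+02 2.0000e-02 9.8050e+01] w 27.18296497966634 gf 25.9897381067276 F [ 1.5 -0.5 -0.7]
[array([365. , 204.4]), array([399.1, 181.7]), array([382.6, 192.7]), array([386.8, 201.2])]
```

View pics/v6.png

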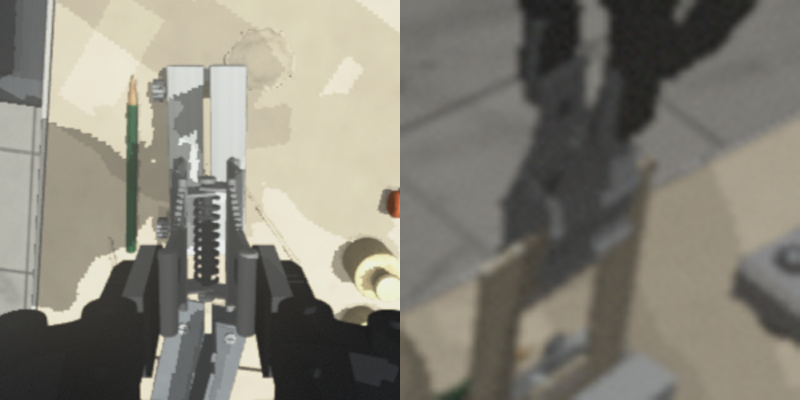

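The card strip runs through the middle of the open jaws (column 207 above and below the clip, lips at 180 and 237). One numeric check of the depth and the y-centring remains.

```bash
python3 -c "
from h import *
b=load('s6');s0=load('side0')
d=np.abs(b['frame'].astype(int)-s0['frame']).max(2)
for i,r in enumerate(d[190:218,362:408]): print(190+i,''.join('#' if x>16 else '.' for x in r))
ex=np.array([np.sin(np.radians(98)),-np.cos(np.radians(98)),0]);ey=np.array([-ex[1],ex[0],0])
o=np.array([495.6,-97.7,0])
for z in (121,126): print(z,[proj(b,o+12*ex+k*25*ey+[0,0,z]).round(1) for k in (-1,0,1)])
g=cv2.cvtColor(s0['frame'],6);g1=cv2.cvtColor(b['frame'],6)
w=load('w6');print('wrist card ends pred',proj(w,(502.4,-148,140)).round(1),proj(w,(488.5,-50.7,140)).round(1))
h=cv2.cvtColor(w['frame'],cv2.COLOR_BGR2HSV)
for v in range(150,350,4):
  r=w['frame'][v,316:334].astype(int); print(v,(r[:,2]-r[:,0]).tolist()) if v<236 or v>318 else 0
"
```

```text
190 ........####################....##............
191 ........#####################.####............
192 ........#########################.............
193 ........########################..............
194 ........######################................
195 ........############.########..####...........
196 ........############.######...####............
197 ........##########...######.#####.............
198 ........##################.#####..............
199 .......####..##.##########.###................
200 .......##........##########...................
201 ..............#.###########...................
202 .............#..###########...................
203 ..............#.#########.....................
204 ................########......................
205 ...............######.........................
206 ..............#######.........................
207 ............#.#####...........................
208 ..............####............................
209 .............##...............................
210 .............#................................
211 ###......................
[... 1733 characters left out ...]
1, 1]
226 [1, 1, 2, 1, 1, 3, 17, 30, 34, 34, 34, 26, 10, 3, 2, 1, 1, 2]
230 [1, 2, 1, 1, 2, 3, 13, 25, 29, 32, 34, 26, 7, 2, 1, 2, 1, 2]
234 [1, 2, 3, 1, 2, 2, 2, 1, 1, 1, 1, 1, 1, 1, 1, 2, 1, 2]
322 [26, 30, 23, 5, 0, 2, 0, 1, 1, 1, 1, 1, 1, 1, 0, 2, 3, 2]
326 [-2, 1, 2, 0, -2, -2, 0, 8, 14, 16, 20, 19, 21, 28, 35, 33, 32, 32]
330 [-6, -6, -5, -5, -6, -5, -1, 22, 32, 31, 30, 27, 21, 6, -1, -1, -2, -2]
334 [-4, -2, -3, -4, -4, -4, 3, 25, 36, 34, 31, 32, 30, 7, 0, 0, -1, 0]
338 [-3, -3, -4, -4, -3, -5, 2, 24, 26, 21, 21, 25, 30, 8, 0, -1, -2, -1]
342 [-3, -2, -3, -2, -3, -2, 5, 25, 27, 21, 21, 25, 30, 8, -2, -3, -4, -6]
346 [-4, -3, -3, -3, -2, -2, 4, 26, 27, 22, 21, 25, 29, 8, 0, -2, -5, -6]
```

Call:
step_arm(targets=[[[0,0,0,0],[0,0,0,0],[0,0,0,0],[0,0,0,0]]])

```text
time_s: 9.5
ee_pos: [495.4, -97.6, 192.3]
tcp_rot: [-3.142, -0.0, 1.711]
force: [0.5, -0.5, -0.4]
gripper_width: 27.0
gripper_force: 26.0
```

```bash
python3 -c "
from h import *
b=load('s6')['frame'];s=load('side0')['frame']
for v in range(196,214,2): print(v,' '.join('%d,%d'%(int(x[2])-int(x[0]),x[1]) for x in b[v,370:398:2]))
togo([495.5,-98.5,192],98.1)"
```

```text
196 4,99 1,64 3,65 6,69 10,69 3,90 1,85 3,62 3,59 2,65 0,80 0,94 -1,108 11,89
198 4,98 8,84 14,96 19,81 14,68 2,68 1,63 0,61 4,63 -1,82 0,104 3,103 12,90 16,85
200 14,103 18,124 13,100 12,69 12,69 3,56 0,60 0,63 0,65 0,74 6,95 11,85 18,86 19,86
202 18,124 18,90 16,77 13,71 8,67 4,58 5,66 2,66 1,71 8,80 13,82 20,83 17,84 18,91
204 15,84 18,86 15,77 13,70 5,65 2,66 2,67 6,78 15,97 21,112 16,85 18,86 15,86 19,95
206 16,85 17,84 14,75 13,66 5,67 0,70 9,80 22,115 24,130 22,112 16,81 17,86 16,84 19,101
208 17,86 18,83 15,69 11,73 8,76 15,99 25,129 26,138 26,141 21,112 16,83 15,85 16,88 20,107
210 17,84 16,84 11,73 12,85 23,122 25,138 27,142 26,140 26,141 19,105 17,85 16,84 15,85 21,114
212 17,85 16,76 20,104 26,142 26,150 25,140 26,142 27,141 26,139 17,92 15,85 16,85 16,87 22,118
shift mm [-0.9 -0.   0.3] turn -0.05 t 9.5 tcp [495.4 -97.6 192.3] yaw [-180.     -0.     98.05] w 26.991907030281848 gf 25.989424288272858 F [ 0.5 -0.5 -0.4]
```

The neutral-grey lip corner is at about (379,207), which matches z ≈ 126 mm; the darker area below it is only the lip's shadow on the card. The force reading is at noise level, so nothing is touching.

```bash
python3 -c "
from h import *
print(robot.job_done())"
```

```text
the job is handed in; nothing more can be done
None
```

I handed the job in at 9.5 s: the larger clip is held fully open astride the middle of the card's top edge, with about 14 mm of card up inside its jaws. The force readings and camera views show no contact with the card, and the small clip was still parked on the rail.

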